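# Finish the repair kit tray

## Task

Finish kitting the grey tray: the tape roll and the braid reel already lie in the two end bays of its near row. Set the heat spreader flat in the bay directly behind the tape roll with the heatsink upright and centred on top of its pedestal, stand the solder spool in the bay directly behind the braid reel, and put the flux tin that stands beside the tray in the bay between the tape roll and the braid reel. Leave the tape, the reel and the tools lying about where they are, and let go of everything.

Things in the scene. Friction and masses are not known exactly. Their poses are not given: they have to be found in the camera images.
- kit_tray: Grey plastic tray, fixed, 164 (x) by 244 mm (y) plus end lips. Origin: centre of underside; x points from the near row to the back row, y to the left. Two rows of three square bays, 76 mm inside, centres at x = -40 (near) and +40 mm (back), y = -80, 0, +80 mm. Floor top 4 mm above the origin; walls and ribs 4 mm thick, tops at 11 mm. Behind = back-row bay at the same y.
- tape: Roll of amber tape lying flat, ring 61 mm across, 12 mm high, with a hole in the middle, in one end bay (y = +80 or -80 mm) of the near row. Origin: centre of its underside. It marks a place and stays.
- wick: Blue reel of desoldering braid lying flat, disc 42 mm across, 10 mm high, with a short copper tail, 68 mm overall; it lies in the other end bay of the near row. Origin: middle of its underside, tail included; the disc's centre is 13 mm from it along the reel's +y. It marks a place and stays.
- spreader: Heat spreader lying flat: bare aluminium base 56 x 56 x 5 mm with a copper pedestal 36 x 36 mm in its middle, 10 mm high, whose top is 15 mm above the origin; about 0.08 kg. Origin: centre of the underside; x and y run along its sides. Grip it across the pedestal (36 mm either way). Starts on the blue mat, whose top is at z = 2 mm.
- sink: Small bare-metal finned heatsink, 26 mm (its x) by 32 mm (its y), 14 mm high, fins up; acts as a solid block. Origin: centre of its underside. Starts on the blue mat.
- spool: White solder wire spool standing on its flange, 54 mm across, 38 mm high; both flanges are 3 mm thick, the core between them is thinner, so grip across the top flange; about 0.24 kg. Origin: centre of its underside. Starts on the blue mat.
- tin: Round flux tin with an orange lid, 50 mm across, 18 mm high. Origin: centre of its underside. Starts on the white table top (z = 0), between the tray and the mat. (Obstacles: a fixed power supply 170 mm tall stands behind and to the right of it, between mat and tray, with a magnifier lamp arm behind; carry things across in front of these, on the robot's side, or well above.)
- driver: Bystander: precision screwdriver with a teal handle, 146 mm long, 12 mm thick, lying on the mat near its front edge. Origin: middle of its underside; its length runs along y.
- cutters: Bystander: flush cutters with red handles, 37 x 130 x 10 mm, lying towards the rear of the mat. Origin: middle of the underside; length along y.
- pen: Bystander: marker pen, 127 mm long, 12 mm thick, lying between the tray and the front edge of the table. Origin: middle of the underside; length along y.
There are look-alikes about, which are no part of the job. What is shaped like the tin but purple is not meant.

How it is judged:
By the outcome, as a careful person would: the job done as asked, in the order asked, and still so for the second after the job is handed in, with the robot touching nothing.
It also fails if it takes over 112 s, if anything falls off the work surface, if the arm or the gripper's body presses on something with over 40 N, if the wrist force passes 120 N, or if a joint passes its speed limit or range.

## Robot

A 6-joint arm with a two-finger parallel gripper is mounted at the origin on a cart in front of the work surface, level with it; the furniture and walls round the work are solid. World frame = base frame: x ahead of the robot, y to its left, z up, the work surface at z = 0. Lengths are in m, angles in rad, forces in N, time in s.
With the tool pointing down it reaches from about 0.225 to 0.875 m from the base axis. Payload 3.4 kg.
Tool frame: the origin (TCP) lies on the centre line of the jaws, within the pads' length; the fingertips stand 11 mm ahead of it and the grasp point (between the pads) lies 8 mm behind it (ctrl.tips_ahead is the distance from the TCP to the fingertips, in m); z points along the fingers, y is the line along which they close (so a half turn about z gives the same grasp; the last joint's range is limited). The gripper opens to 85 mm and grips with 20 to 120 N. Pads are 22 mm wide; open, the fingers measure 114 mm over their backs; the gripper's body (76 mm by 85 mm) begins 54 mm behind the grasp point. The pads swing forward as they close: fully open they stand 13 mm farther back than shut.
Start: joints at [1.16, 0.276, 1.505, -0, 1.361, -0.121], TCP at [0.164, 0.551, 0.242] pointing down, gripper open.
Joint ranges: [-2.89, 2.89], [-0.75, 2.08], [0.22, 2.7], [-1.18, 4.32], [0.11, 2.71], [-2.7, 2.7]. Speed limits (rad/s): [2.57, 2.57, 3.14, 3.14, 3.14, 3.14].

## Interface

Orientations are given as a rotation vector (axis times angle).
In Python, from rig import ctrl, eyes gives the robot as it stands.
- The arm moves only by the tool play_rows, never from a script. Its argument "deltas" is one flat list of numbers, 5 for each row, row after row: the shift along the world's x, y, z normalised to -1 to 1, where 1 is 0.05 m, then the turn about the world's z normalised to -1 to 1, where 1 is 5 degrees, then the finger opening in mm, from 0 to 85.4. A call has 1 to 12 rows; each row shifts and turns the commanded pose from where the row before left it; what a row does not reach is not made up. A row lasts 1/8 s, in which the tool goes at most 62.5 mm and 10.7 degrees, less where a joint would pass 70% of its speed; a pose out of reach is approached as far as the arm can. A call with a number of a shift or a turn outside -1 to 1 is refused whole. A call with a gripper value outside its range is refused whole. The fingers move at their own pace and stop on an object; "force" is the grip in N (left out, the last holds). Time passes only in rows, so rows that do not move let the fingers close. It gives the time, the measured TCP pose, the force, the opening and the grip force at its end, in the units of the state.
- ctrl.state(): the state, without advancing time (a new reading comes with each control period).
- eyes.snapshot(name): name is "scene" or "top"; returns the picture (420x560x3 uint8, red, green, blue); there is no depth.
- eyes.get_calibration(name): a dict with "fx", "fy", "cx", "cy" (pixels), "dist" ([k1, k2, p1, p2, k3] as OpenCV has them; the pictures are not rectified), "rvec" (rotation vector, rad) and "tvec" (3), from world to camera coordinates, as OpenCV has them. Camera axes: x right, y down, z forward; pixel columns grow to the right and rows downward; lengths in m; the calibration is good to about 2 mm. A picture is of the moment at which its call begins. get_calibration takes no time and is no camera call.
- ctrl.finish_job(): hands the job in; it is judged then, once.
The state is a dict: "time": time; "q": joint angles; "joint_velocities": joint speeds; "joint_torque": joint torques, N m; "eef_pos": TCP position; "ee_rot": TCP orientation; "ft_force": force on the tool from outside, world axes, zero at the start; "wrist_torque": the same for the moment, N m; "finger_gap": opening from 0.0 (shut) to 1.0 (fully open); "grip_force": force on a finger pad.
Only numpy, scipy, OpenCV 4.12 (cv2) and the standard library are available. Lean on these libraries where they do the work, as an engineer would, in place of code of your own. Each camera call takes 0.05 s, during which the arm holds its last target. There are 200 camera calls.

## Working session

There is one attempt and no reset: what is moved stays moved. The work goes in short steps, Python scripts to look and compute and a tool call to move; the robot and the scene stay as the last step left them, time stands still between calls to the robot, and variables do not carry over. Pictures are saved under pics/ and viewed, at most 16 in all, crops included, and the job is handed in when it is done.

Besides the shell and the picture viewer there is one more tool, called after "Call:" as name(argument=value, ...) on one line, values as JSON. play_rows: Moves the arm, as the interface text tells. Scaled input: -1 to 1 covers 0.05 m each way for a shift and 5 degrees each way for a turn. Its arguments: {"type":"object","properties":{"deltas":{"type":"array","items":{"type":"number"}},"force":{"type":"number"}},"required":["deltas"]}

```bash
mkdir -p pics
cat > h.py <<'E'
import numpy as np, cv2
from rig import ctrl, eyes
def snap(n,f):
    im=eyes.snapshot(n); cv2.imwrite('pics/'+f,im[:,:,::-1]); return im
def ray(n,uv):
    c=eyes.get_calibration(n); K=np.array([[c['fx'],0,c['cx']],[0,c['fy'],c['cy']],[0,0,1]],float)
    p=cv2.undistortPoints(np.array(uv,float).reshape(-1,1,2),K,np.array(c['dist'],float)).reshape(-1,2)
    R=cv2.Rodrigues(np.array(c['rvec'],float))[0]; t=np.array(c['tvec'],float).ravel()
    return -R.T@t, np.c_[p,np.ones(len(p))]@R
def pt(n,uv,z):
    o,d=ray(n,uv); return o+d*((z-o[2])/d[:,2])[:,None]
def proj(n,P):
    c=eyes.get_calibration(n); K=np.array([[c['fx'],0,c['cx']],[0,c['fy'],c['cy']],[0,0,1]],float)
    return cv2.projectPoints(np.array(P,float).reshape(-1,1,3),np.array(c['rvec'],float),np.array(c['tvec'],float),K,np.array(c['dist'],float))[0].reshape(-1,2)
E
python3 - <<'E'
from h import *
snap('top','t0.png'); snap('scene','s0.png')
for n in('top','scene'): print(n,ray(n,[[280,210]]))
print(ctrl.state())
E
```

```text
top (array([ 0.37364871, -0.0391593 ,  1.23751716]), array([[ 0.13575879, -0.00694859, -0.99074354]]))
scene (array([-0.17106147, -0.61497943,  0.59309437]), array([[ 0.66699558,  0.54773186, -0.50523627]]))
{'time': 0.1, 'q': array([ 1.15997009e+00,  2.76534745e-01,  1.50596852e+00,  2.33045511e-05,
        1.36068493e+00, -1.21044893e-01]), 'joint_velocities': array([-0.00115252, -0.00190352, -0.00401888, -0.0001919 , -0.00123419,
       -0.00065028]), 'joint_torque': array([ 3.74537398e-03, -4.17695582e+01, -2.46406692e+01,  1.70373614e-04,
        5.76220220e-03,  4.68399924e-05]), 'eef_pos': array([0.16415247, 0.55062541, 0.24153963]), 'ee_rot': array([-4.53540221e-01, -3.10823538e+00,  2.40842898e-03]), 'ft_force': array([ 0.69412332,  0.12934921, -0.443623  ]), 'wrist_torque': array([-0.04950111, -0.00700783,  0.03336288]), 'grip_force': 0.0, 'finger_gap': 1.0017735457535861}
```

View pics/t0.png

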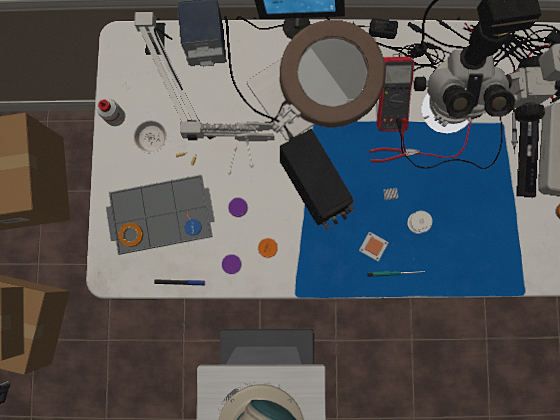

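View pics/s0.png

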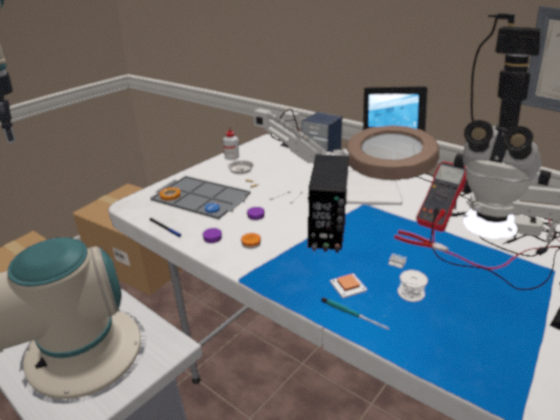

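Candidates for the tin (top view): orange (268,248), purple (238,207), purple (231,264). The orange one fits the description. The spreader is at (374,246), sink (390,194), spool (420,222), tape (130,235) and reel (193,227). I'll check these in a close crop.

Run:
```python
from h import *
t=cv2.imread('pics/t0.png')
a=cv2.resize(t[165:300,95:295],None,fx=4,fy=4,interpolation=cv2.INTER_CUBIC); cv2.imwrite('pics/c1.png',a)
a=cv2.resize(t[170:290,340:450],None,fx=5,fy=5,interpolation=cv2.INTER_CUBIC); cv2.imwrite('pics/c2.png',a)
print(proj('top',[ctrl.state()['eef_pos']]),proj('top',[[0,0,0]]))
hsv=cv2.cvtColor(t,cv2.COLOR_BGR2HSV)
def comps(nm,m,amin=30):
    n,l,s,c=cv2.connectedComponentsWithStats(m.astype(np.uint8))
    for i in range(1,n):
        if s[i,4]>=amin: print(nm,s[i],c[i].round(1))
H,S,V=cv2.split(hsv)
roi=np.zeros(H.shape,bool); roi[165:295,95:520]=1
comps('orange',(H<22)&(S>130)&(V>90)&roi)
comps('blueL',(H>95)&(H<125)&(S>100)&roi&(np.arange(560)<290)[None])
comps('nonblue',~((H>95)&(H<125)&(S>100))&roi&(np.arange(560)>355)[None])
comps('teal',(H>75)&(H<98)&(S>100)&roi)
```

```text
[[-12.54081824 379.33750547]] [[261.39561246 428.96933069]]
orange [118 223  24  23 264] [130.  234.2]
orange [258 239  19  18 278] [267.3 247.5]
orange [365 238  18  17 183] [373.8 246. ]
blueL [185 219  16  16 200] [192.5 226.5]
blueL [187 281  17   4  67] [195.1 282.5]
nonblue [509 165  11  79 408] [516.  191.3]
nonblue [383 188  15  12 146] [390.2 193.5]
nonblue [407 211  25  23 452] [419.4 221.7]
nonblue [359 232  30  30 512] [373.2 246.1]
nonblue [368 271  57   5 163] [389.9 272.9]
teal [372 271  29   5 114] [385.5 272.9]
```

View pics/c1.png

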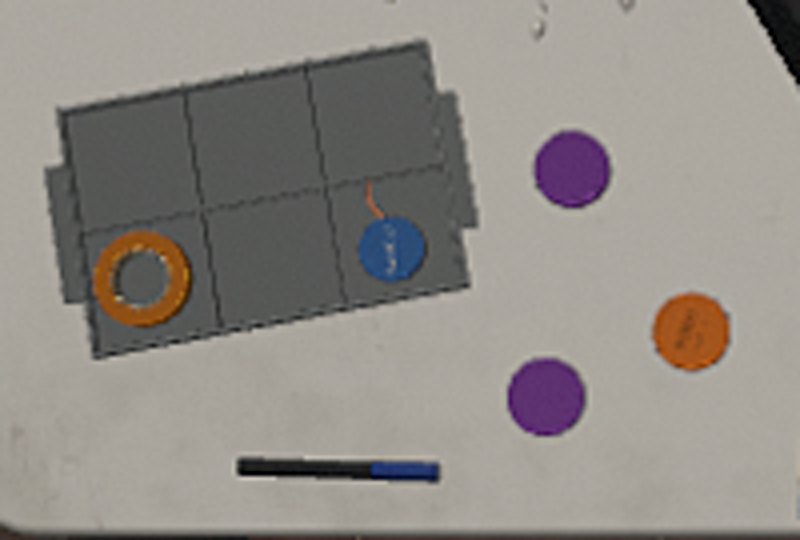

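View pics/c2.png

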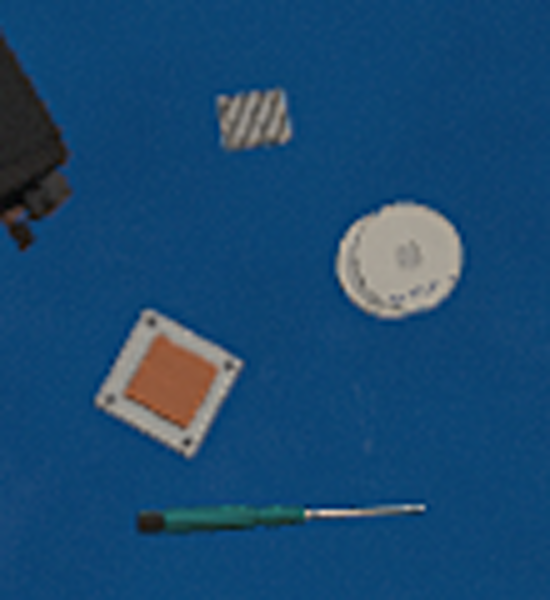

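The crops show the orange tin at crop1 (691,331), which is pixel (267,247), with both purple look-alikes clearly different. The tape is in the left near bay and the reel in the right near bay. The spreader's pedestal is at crop2 (172,380), the sink at (255,119), and the spool's top flange at (407,252).

```bash
cat > m.py <<'E'
from h import *
F=6
def sub(im,box):  # upscaled roi and map to px
    x0,y0,x1,y1=box
    a=cv2.resize(im[y0:y1,x0:x1],None,fx=F,fy=F,interpolation=cv2.INTER_CUBIC)
    return cv2.GaussianBlur(a,(5,5),0),lambda p:(np.array(p,float).reshape(-1,2)+.5)/F-.5+[x0,y0]
def big(m):
    c=cv2.findContours(m.astype(np.uint8),cv2.RETR_EXTERNAL,cv2.CHAIN_APPROX_NONE)[0]
    return max(c,key=cv2.contourArea)
def rect(n,uv,z):
    P=pt(n,uv,z)[:,:2]; r=cv2.minAreaRect((P*1000).astype(np.float32)); return [np.round(v,1) for v in r]
E
python3 - <<'E'
from m import *
t=cv2.imread('pics/t0.png')
def hsv(box):
    a,f=sub(t,box); return a,cv2.cvtColor(a,cv2.COLOR_BGR2HSV).astype(int),f
# tray
a,h,f=hsv((95,165,225,265)); m=(a.max(2)<125)|(h[...,1]>90)
m=cv2.morphologyEx(m.astype(np.uint8),cv2.MORPH_CLOSE,np.ones((15,15)))
c=big(m); P=pt('top',f(c),0.011)[:,:2]*1000
print('tray all',rect('top',f(c),.011))
# long edges: rough axis, fit lines
th=np.arctan2(*(rect('top',f(c),.011)[1][::-1])) 
g=lambda x,y:pt('top',[[(x+.5)/4-.5+95,(y+.5)/4-.5+165]],.011)[0,:2]*1000
A,B,C,D=g(58,108),g(428,40),g(470,287),g(95,357); print('corners',A,B,C,D,(A+B+C+D)/4, np.linalg.norm(A-B),np.linalg.norm(B-C))
def fit(p,q):
    d=(q-p)/np.linalg.norm(q-p); nn=np.array([-d[1],d[0]])
    s=(P-p)@d; w=(P-p)@nn; L=np.linalg.norm(q-p); k=(abs(w)<5)&(s>.1*L)&(s<.9*L)
    vx,vy,x,y=cv2.fitLine(P[k].astype(np.float32),cv2.DIST_HUBER,0,.01,.01).ravel(); return np.array([x,y]),np.degrees(np.arctan2(vy,vx)),k.sum()
print('back',fit(A,B),'near',fit(D,C))
# tin, tape, wick
for nm,box,z,lo,hi in(('tin',(250,230,290,265),.018,0,22),('tape',(112,215,150,255),.012,0,25),('wick',(178,212,210,245),.010,95,125)):
    a,h,f=hsv(box); m=(h[...,0]<=hi)&(h[...,0]>=lo)&(h[...,1]>110); c=big(m); print(nm,rect('top',f(c),z))
a,h,f=hsv((350,225,400,265)); B=(h[...,0]>95)&(h[...,0]<125)&(h[...,1]>110)
print('base',rect('top',f(big(~B)),.007)); print('ped',rect('top',f(big((h[...,0]<25)&(h[...,1]>90))),.017))
a,h,f=hsv((375,180,405,207)); B=(h[...,0]>95)&(h[...,0]<125)&(h[...,1]>110); c=big(~B)
print('sink',rect('top',f(c),.016),rect('top',f(c),.002))
a,h,f=hsv((400,203,440,240)); B=(h[...,0]>95)&(h[...,0]<125)&(h[...,1]>110); c=big(~B)
print('spool',rect('top',f(c),.04),rect('top',f(c),.002))
for x,y,z in((407,252,.04),): print('spool ctr',pt('top',[[(x+.5)/5-.5+340,(y+.5)/5-.5+170]],z))
E
```

```text
tray all [array([532.2, 260.8]), array([166.3, 271.1]), np.float64(10.9)]
corners [591.10510834 393.96230163] [634.68805719 154.52428236] [474.61936948 124.96585234] [430.48578426 363.4106042 ] [532.72457982 259.21576013] 243.37222212767273 162.77495376613672
back (array([613.66187, 269.74017], dtype=float32), np.float32(-79.31541), np.int64(444)) near (array([451.72964, 243.82097], dtype=float32), np.float32(-79.201866), np.int64(450))
tin [array([445.9, -15.4]), array([47.4, 47.8]), np.float64(89.8)]
tape [array([480.5, 334.4]), array([63.6, 61.4]), np.float64(89.9)]
wick [array([499.3, 175.8]), array([40.7, 41. ]), np.float64(1.0)]
base [array([ 449., -285.]), array([58.4, 58.6]), np.float64(60.1)]
ped [array([ 448.9, -284.6]), array([36.5, 36.5]), np.float64(59.9)]
sink [array([ 583.2, -331.1]), array([29. , 36.7]), np.float64(7.4)] [array([ 585.6, -334.5]), array([29.3, 37.1]), np.float64(7.4)]
spool [array([ 507.8, -396.1]), array([56.1, 65.5]), np.float64(16.2)] [array([ 512. , -407.4]), array([57.9, 67.6]), np.float64(16.2)]
spool ctr [[ 0.5114054  -0.40023705  0.04      ]]
```

Run:
```python
from m import *
from scipy.optimize import least_squares
print('tips',ctrl.tips_ahead, [a for a in dir(ctrl) if a[0]!='_'])
t=cv2.imread('pics/t0.png'); s=cv2.imread('pics/s0.png')
a,f=sub(t,(400,203,440,240)); h=cv2.cvtColor(a,cv2.COLOR_BGR2HSV).astype(int)
B=(h[...,0]>95)&(h[...,0]<125)&(h[...,1]>110); P=pt('top',f(big(~B)),.04)[:,:2]*1000
o=np.array([374,-39]); d=np.array([508,-396])-o; d=d/np.linalg.norm(d)
c=np.array([510,-400.])
for _ in range(3):
    k=((P-c)@d)>0
    r=least_squares(lambda p:np.hypot(*(P[k]-p[:2]).T)-p[2],[*c,27]); c=r.x[:2]
print('spool top',r.x)
# scene: same things
def hs(box):
    a,f=sub(s,box); return a,cv2.cvtColor(a,cv2.COLOR_BGR2HSV).astype(int),f
a,h,f=hs((325,268,375,302)); print('ped scene',rect('scene',f(big((h[...,0]<25)&(h[...,1]>110))),.017))
a,h,f=hs((235,228,270,252)); print('tin scene',rect('scene',f(big((h[...,0]<22)&(h[...,1]>130))),.018))
a,h,f=hs((383,248,415,274)); B=(h[...,0]>95)&(h[...,0]<125)&(h[...,1]>110); print('sink scene',rect('scene',f(big(~B)),.009))
a,h,f=hs((392,262,436,306)); B=(h[...,0]>95)&(h[...,0]<125)&(h[...,1]>110); c=f(big(~B)); print('spool scene px',c.min(0),c.max(0))
q=proj('scene',[[r.x[0]/1e3+27e-3*np.cos(x),r.x[1]/1e3+27e-3*np.sin(x),.04] for x in np.linspace(0,6.28,40)]); print(q.min(0),q.max(0))
q=proj('scene',[[.5844+x*.013,-.3328+y*.016,z] for x in(-1,1) for y in(-1,1) for z in(.002,.016)]); print('sink pred',q.round(1).tolist())
a,h,f=hs((383,248,415,274)); B=(h[...,0]>95)&(h[...,0]<125)&(h[...,1]>110); c=f(big(~B)); print(c.min(0),c.max(0))
print('psu',pt('top',[[323,223],[352,207],[333,222]],.1))
```

```text
tips 0.011 ['PlanningError', 'finish_job', 'state', 'tips_ahead']
spool top [ 509.20730898 -400.69621251   27.36031532]
ped scene [array([ 443.3, -288. ]), array([36.7, 34.3]), np.float64(60.1)]
tin scene [array([437.9, -21.4]), array([52.2, 43.9]), np.float64(37.2)]
sink scene [array([ 582.6, -332.8]), array([46.2, 37.9]), np.float64(7.5)]
spool scene px [396.91666667 268.91666667] [427.75       301.58333333]
[399.77943787 269.50061714] [426.64197597 286.47780495]
sink pred [[400.6, 267.9], [401.4, 262.9], [387.7, 262.7], [388.4, 257.8], [405.5, 262.2], [406.4, 257.3], [392.8, 257.2], [393.5, 252.3]]
[387.91666667 253.25      ] [405.75 267.75]
psu [[ 0.49818305 -0.14867093  0.1       ]
 [ 0.53618382 -0.21827564  0.1       ]
 [ 0.50048111 -0.17238671  0.1       ]]
```

Call:
play_rows(deltas=[0.5,-1,0,0,60,0.5,-1,0,0,60,0.5,-1,0,0,60,0.5,-1,0,0,60,0.5,-1,0,0,60,0.5,-1,0,0,60,0.5,-1,0,0,60,0.5,-1,0,0,60,0.5,-1,0,0,60,0.2,-1,0,0,60,0,-1,0,0,60,0,-1,0,0,60], force=40)

```text
time: 1.6
eef_pos: [0.399, -0.0505, 0.2421]
ee_rot: [-0.454, -3.108, -0.0]
ft_force: [1.1, -0.5, 0.7]
finger_gap: 0.701
grip_force: 0.0
```

Call:
play_rows(deltas=[0.2,-1,0,-1,50,0.2,-1,0,-1,50,0.2,-1,0,-0.7,50,0.2,-1,0,0,50,0.2,-0.7,0,0,50,0,0,-1,0,50,0,0,-1,0,50,0,0,-1,0,50,0,0,0,0,50])

```text
time: 2.72
eef_pos: [0.4465, -0.2817, 0.0888]
ee_rot: [-0.814, -3.025, -0.007]
ft_force: [-0.7, 0.2, 1.0]
finger_gap: 0.584
grip_force: 0.0
```

Run:
```python
from h import *
s=ctrl.state(); print(s['eef_pos'],s['finger_gap'])
a=snap('scene','s1.png')[:,:,::-1]; b=snap('top','t1.png')[:,:,::-1]
x=cv2.resize(a[190:320,290:430],None,fx=4,fy=4); cv2.imwrite('pics/c3.png',x)
print(proj('scene',[s['eef_pos'],s['eef_pos']-[0,0,.011]]))
```

```text
[ 0.44649774 -0.28169586  0.08882929] 0.58446269130492
[[348.39083609 252.25265993]
 [348.03320752 256.69540604]]
```

View pics/c3.png

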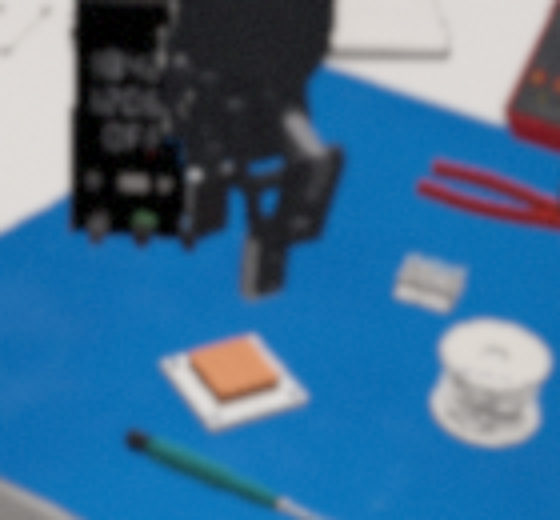

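Run:
```python
from h import *
p=np.array([.4465,-.2817,.0888])
u=np.array([.5,.866,0])
for s in(-1,1):
  for dz in (.011,.005,.0,-.005): print(s,dz,proj('scene',[p+s*u*.0285-[0,0,dz]]).round(1))
```

```text
-1 0.011 [[355.1 264.7]]
-1 0.005 [[355.3 262.3]]
-1 0.0 [[355.5 260.2]]
-1 -0.005 [[355.7 258.1]]
1 0.011 [[341.3 249.1]]
1 0.005 [[341.5 246.7]]
1 0.0 [[341.6 244.7]]
1 -0.005 [[341.8 242.7]]
```

Call:
play_rows(deltas=[0.05,-0.06,-0.5,0,50,0,0,-0.5,0,50,0,0,-0.3,0,50,0,0,0,0,50,0,0,0,0,50])

```text
time: 3.45
eef_pos: [0.4527, -0.2876, 0.0286]
ee_rot: [0.815, 3.032, -0.002]
ft_force: [0.7, 0.2, 0.2]
finger_gap: 0.586
grip_force: 0.0
```

Call:
play_rows(deltas=[-0.06,0.05,-0.08,0,50,0,0,-0.08,0,50,0,0,0,0,50])

```text
time: 3.82
eef_pos: [0.4486, -0.2842, 0.0191]
ee_rot: [-0.816, -3.033, -0.001]
ft_force: [-0.9, -0.0, 0.6]
finger_gap: 0.588
grip_force: 0.0
```

Call:
play_rows(deltas=[0,0,0.03,0,44,0,0,0,0,36,0,0,0,0,30,0,0,0,0,30,0,0,0,0,30,0,0,0,0,30], force=40)

```text
time: 4.58
eef_pos: [0.4491, -0.2849, 0.0214]
ee_rot: [0.815, 3.033, -0.001]
ft_force: [-1.5, 0.4, 5.2]
finger_gap: 0.402
grip_force: 40.1
```

Call:
play_rows(deltas=[0,0,0.4,0,30,0,0,0.8,0,30,0,0,1,0,30,0,0,1,0,30,0,0,1,0,30,-0.2,0.5,0.3,0,30,-0.2,1,0,0,30,-0.2,1,0,0,30,0,1,0,0,30,0,1,0,1,30,0,1,0,1,30,0,1,0,1,30])

```text
time: 6.08
eef_pos: [0.4183, 0.0423, 0.2454]
ee_rot: [-0.409, -3.115, -0.001]
ft_force: [1.4, 0.3, -0.9]
finger_gap: 0.402
grip_force: 40.3
```

Call:
play_rows(deltas=[0.4,0.87,0,1,30,0.4,0.87,0,1,30,0.4,0.87,0,1,30,0.4,0.87,0,1,30,0.4,0.87,0,1,30,0.4,0.87,0,0.15,30,0.37,0.87,0,0,30,0,0,-1,0,30,0,0,-1,0,30,0,0,-1,0,30,0,0,0,0,30,0,0,0,0,30])

```text
time: 7.58
eef_pos: [0.5583, 0.3456, 0.0972]
ee_rot: [-0.291, 3.126, 0.002]
ft_force: [-0.3, -0.0, -0.3]
finger_gap: 0.404
grip_force: 40.4
```

Run:
```python
from m import *
a=snap('top','t2.png')[:,:,::-1]; s=snap('scene','s2.png')[:,:,::-1]
x=cv2.resize(s[130:230,110:280],None,fx=4,fy=4); cv2.imwrite('pics/c4.png',x)
print(ctrl.state()['eef_pos'])
```

```text
[0.55907299 0.34587374 0.09857391]
```

View pics/c4.png

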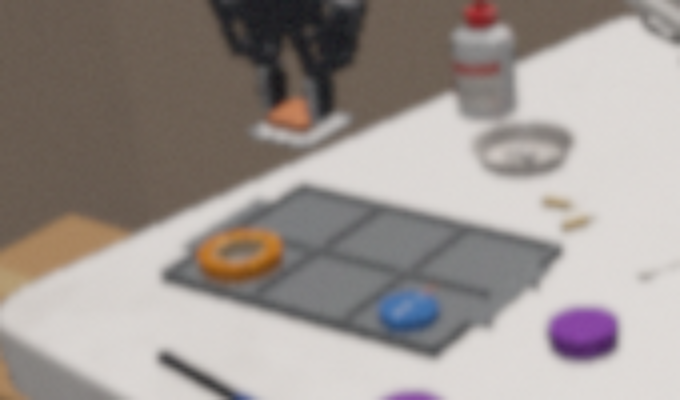

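The spreader hangs level between the fingers (crop (297,120)), above the left back bay. I'll lower it.

Call:
play_rows(deltas=[-0.03,0,-0.5,0,30,0,0,-0.5,0,30,0,0,-0.3,0,30,0,0,0,0,30,0,0,-0.1,0,30,0,0,0,0,30])

```text
time: 8.43
eef_pos: [0.5562, 0.3452, 0.0264]
ee_rot: [-0.291, 3.127, 0.001]
ft_force: [0.8, -0.1, -1.2]
finger_gap: 0.4
grip_force: 40.4
```

Call:
play_rows(deltas=[0.01,0.01,-0.04,0,30,0,0,-0.02,0,30,0,0,0,0,30,0,0,0,0,30])

```text
time: 8.93
eef_pos: [0.5566, 0.3457, 0.0233]
ee_rot: [-0.291, 3.127, 0.001]
ft_force: [-0.4, 0.2, 3.9]
finger_gap: 0.406
grip_force: 40.8
```

Contact has started. I'll release with a small opening and rise.

Call:
play_rows(deltas=[0,0,0,0,38,0,0,0,0,44,0,0,0,0,46,0,0,0.2,0,46,0,0,0.8,0,46,0,0,1,0,46,0,0,1,0,46,0,0,1,0,46,-0.4,-0.9,0.4,-1,46,-0.4,-0.9,0,-1,46,-0.4,-0.9,0,-1,46,-0.4,-0.9,0,-1,46])

```text
time: 10.42
eef_pos: [0.4756, 0.1642, 0.2437]
ee_rot: [0.26, 3.129, 0.0]
ft_force: [-0.5, -1.0, 1.0]
finger_gap: 0.536
grip_force: 0.0
```

Call:
play_rows(deltas=[-0.3,-1,0,-1,46,-0.3,-1,0,-1,46,-0.3,-1,0,-1,46,-0.1,-1,0,-1,46,0,-1,0,-1,46,0,-1,0,-1,46,0,-1,0,-1,46,0,-1,0,-1,46,0.3,-1,0,-1,46,0.8,-0.5,0,-1,46,1,-0.2,0,-1,46,1,-0.2,0,-1,46])

```text
time: 11.92
eef_pos: [0.5825, -0.3304, 0.2437]
ee_rot: [1.792, 2.579, -0.0]
ft_force: [-0.8, -0.3, -0.1]
finger_gap: 0.538
grip_force: 0.0
```

Run:
```python
from m import *
t=snap('top','t3.png')[:,:,::-1]; snap('scene','s3.png')
print(ctrl.state()['eef_pos'])
a,f=sub(t,(105,165,165,225)); h=cv2.cvtColor(a,cv2.COLOR_BGR2HSV).astype(int)
print('ped',rect('top',f(big((h[...,0]<25)&(h[...,1]>80))),.019))
print('base',rect('top',f(big((a.min(2)>130)|((h[...,0]<25)&(h[...,1]>80)))),.009))
cv2.imwrite('pics/c5.png',cv2.resize(t[160:270,95:230],None,fx=4,fy=4,interpolation=cv2.INTER_CUBIC))
```

```text
[ 0.58580604 -0.33046365  0.2418755 ]
ped [array([557.8, 345.9]), array([37. , 37.5]), np.float64(10.6)]
base [array([586.8, 328.9]), array([157.5, 157.4]), np.float64(1.7)]
```

View pics/c5.png

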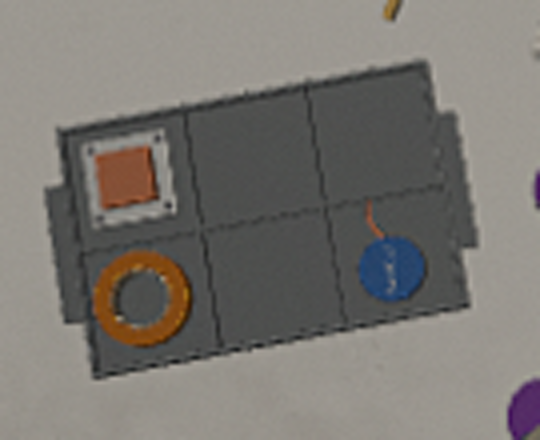

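The spreader lies flat and square in the left back bay (pedestal at crop (127,178)), and the tape and reel haven't moved. Next is the sink.

Call:
play_rows(deltas=[0,-0.05,-0.5,-1,42,0,0,-1,-1,42,0,0,-1,-0.67,42,0,0,-0.6,0,42,0,0,-0.6,0,42,0,0,0,0,42,0,0,0,0,42])

```text
time: 12.9
eef_pos: [0.5818, -0.3324, 0.0594]
ee_rot: [2.074, 2.357, 0.0]
ft_force: [0.4, 0.3, -0.0]
finger_gap: 0.493
grip_force: 0.0
```

Run:
```python
from m import *
s=snap('scene','s4.png')[:,:,::-1]; S=ctrl.state(); print(S['eef_pos'],S['ee_rot'])
cv2.imwrite('pics/c6.png',cv2.resize(s[200:320,330:450],None,fx=4,fy=4,interpolation=cv2.INTER_CUBIC))
```

```text
[ 0.58217147 -0.33262108  0.05987712] [2.07325477e+00 2.35597792e+00 5.48175230e-04]
```

View pics/c6.png

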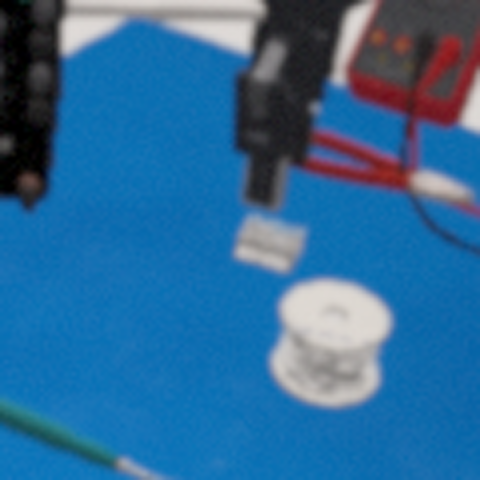

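The fingers are lined up over the sink (crop (265,205) above (270,243)). I'll go down and close.

Call:
play_rows(deltas=[0.05,-0.01,-0.4,0,42,0,0,-0.3,0,42,0,0,-0.14,0,42,0,0,0,0,42,0,0,0,0,42])

```text
time: 13.58
eef_pos: [0.5841, -0.3326, 0.016]
ee_rot: [2.075, 2.358, 0.0]
ft_force: [0.5, -0.1, -0.3]
finger_gap: 0.49
grip_force: 0.0
```

Call:
play_rows(deltas=[0,0,0.02,0,34,0,0,0,0,26,0,0,0,0,20,0,0,0,0,20,0,0,0,0,20,0,0,0,0,20], force=35)

```text
time: 14.32
eef_pos: [0.5842, -0.3327, 0.0176]
ee_rot: [2.075, 2.357, 0.0]
ft_force: [-0.6, 1.0, 5.6]
finger_gap: 0.291
grip_force: 35.5
```

Call:
play_rows(deltas=[0,0,0.4,0,20,0,0,0.8,0,20,0,0,1,0,20,0,0,1,0,20,0,0,1,0,20,-0.5,0.2,0.5,0,20,-1,0.2,0,0,20,-1,0.6,0,0,20,-0.7,1,0,0,20,0,1,0,0,20,0,1,0,0,20,0,1,0,0,20])

```text
time: 15.82
eef_pos: [0.4232, -0.0809, 0.2516]
ee_rot: [-2.076, -2.357, -0.0]
ft_force: [0.8, 0.6, -0.8]
finger_gap: 0.29
grip_force: 34.9
```

Call:
play_rows(deltas=[0,0.95,0,0.67,20,0.3,0.95,0,0,20,0.3,0.95,0,0,20,0.3,0.95,0,0,20,0.3,0.95,0,0,20,0.4,0.95,0,0,20,0.4,0.95,0,0,20,0.4,0.95,-0.6,0,20,0.3,0.95,-1,0,20,0,0,-1,0,20,0,0,0,0,20,0,0,0,0,20])

```text
time: 17.32
eef_pos: [0.5579, 0.3396, 0.1289]
ee_rot: [2.006, 2.417, 0.003]
ft_force: [0.4, 0.3, 0.0]
finger_gap: 0.293
grip_force: 34.9
```

Run:
```python
from m import *
s=snap('scene','s5.png')[:,:,::-1]; S=ctrl.state(); print(S['eef_pos'],S['ee_rot'])
cv2.imwrite('pics/c7.png',cv2.resize(s[120:220,130:260],None,fx=5,fy=5,interpolation=cv2.INTER_CUBIC))
```

```text
[0.558549   0.33979299 0.12997765] [2.00528365 2.41591858 0.00583626]
```

View pics/c7.png

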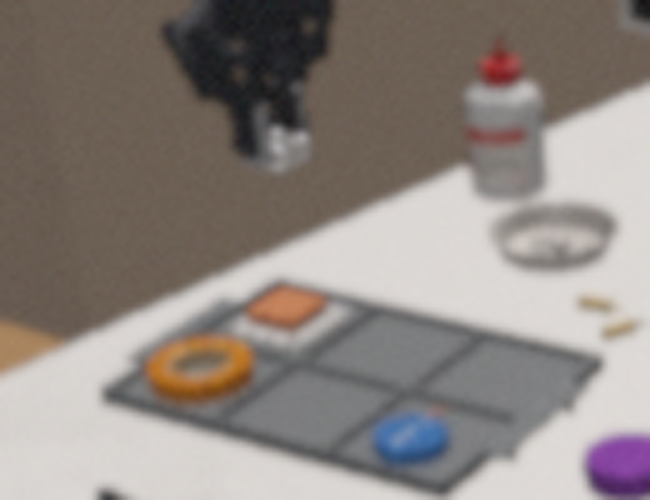

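The sink is held level (crop (285,148)). I'll move over the pedestal (crop (288,305)) and lower.

Call:
play_rows(deltas=[0,0.12,-0.5,0,20,0,0,-0.6,0,20,0,0,-0.5,0,20,0,0,-0.2,0,20,0,0,0,0,20,0,0,0,0,20])

```text
time: 18.12
eef_pos: [0.5583, 0.346, 0.0394]
ee_rot: [2.005, 2.417, 0.005]
ft_force: [-0.5, -0.5, -0.0]
finger_gap: 0.292
grip_force: 34.9
```

Call:
play_rows(deltas=[-0.01,0,-0.05,0,20,0,0,-0.03,0,20,0,0,0,0,20,0,0,0,0,20])

```text
time: 18.62
eef_pos: [0.5568, 0.3458, 0.0345]
ee_rot: [2.005, 2.418, 0.001]
ft_force: [-1.8, -0.6, 5.1]
finger_gap: 0.288
grip_force: 35.5
```

Call:
play_rows(deltas=[0,0,0,0,28,0,0,0,0,34,0,0,0,0,40,0,0,0.2,0,40,0,0,0.8,0,40,0,0,1,0,40,0,0,1,0,66,0,0,1,0,66,-0.5,-0.7,0.3,0,66,-0.5,-0.9,0,0,66,-0.5,-0.9,0,0,66,-0.5,-0.9,0,0,66], force=60)

```text
time: 20.12
eef_pos: [0.4557, 0.1743, 0.2493]
ee_rot: [2.004, 2.418, 0.001]
ft_force: [-0.1, 0.0, 0.1]
finger_gap: 0.776
grip_force: 0.0
```

Run:
```python
from m import *
t=snap('top','t4.png')[:,:,::-1]; s=snap('scene','s6.png')[:,:,::-1]; print(ctrl.state()['eef_pos'])
x=cv2.resize(t[170:240,100:165],None,fx=6,fy=6,interpolation=cv2.INTER_CUBIC); y=cv2.resize(s[165:215,145:215],None,fx=5.5,fy=5.5,interpolation=cv2.INTER_CUBIC)
o=np.zeros((420,780,3),np.uint8); o[:420,:390]=x; o[:275,395:780]=y; cv2.imwrite('pics/c8.png',o)
a,f=sub(t,(105,165,165,225)); h=cv2.cvtColor(a,cv2.COLOR_BGR2HSV).astype(int)
m=(h[...,0]<25)&(h[...,1]>80); print('ped',rect('top',f(big(m[:200])),.019))
```

```text
[0.45331343 0.17220222 0.24936318]
ped [array([630.2, 287.4]), array([1.6, 0.9]), np.float64(45.5)]
```

View pics/c8.png

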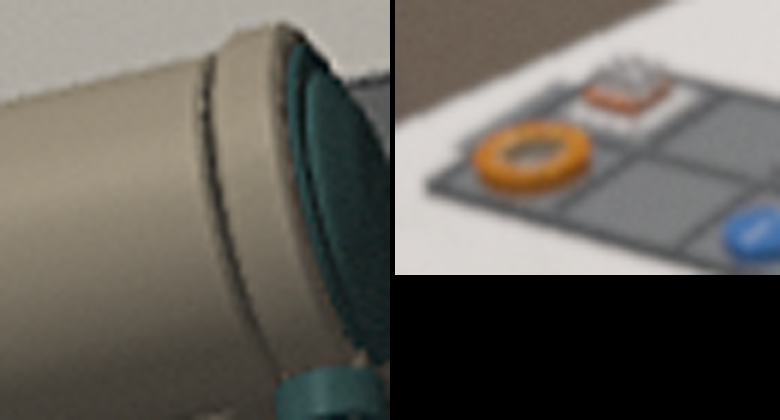

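The scene view shows the sink upright on the pedestal (crop (628,82)). The arm hides it in the top view, so I'll check it from above later. Next is the spool.

Call:
play_rows(deltas=[-0.3,-1,0,0,66,-0.3,-1,0,0,66,-0.1,-1,0,0,66,0,-1,0,0,66,0,-1,0,0,66,0,-1,0,0,66,0,-1,0,0,66,0,-1,0,0,66,0.2,-1,0,0,66,0.4,-1,0,0,66,0.6,-1,0,0,66,0.6,-0.47,0,0,66])

```text
time: 21.72
eef_pos: [0.5129, -0.401, 0.2487]
ee_rot: [2.007, 2.414, -0.001]
ft_force: [0.0, 0.0, -0.0]
finger_gap: 0.777
grip_force: 0.0
```

Run:
```python
from m import *
t=snap('top','t5.png')[:,:,::-1]; print(ctrl.state()['eef_pos'])
x=cv2.resize(t[170:240,100:165],None,fx=6,fy=6,interpolation=cv2.INTER_CUBIC); cv2.imwrite('pics/c9.png',x)
c=np.array([.5575,.3458]);th=np.radians(10.7);R=np.array([[np.cos(th),-np.sin(th)],[np.sin(th),np.cos(th)]])
for z,w,l in((.019,.018,.018),(.033,.013,.016)):
  print(z,((proj('top',[[*(c+R@[a*w,b*l]),z] for a,b in((1,1),(1,-1),(-1,-1),(-1,1))])+.5-[100,170])*6-.5).round().tolist())
```

```text
[ 0.51704121 -0.40340789  0.24773934]
0.019 [[112.0, 173.0], [194.0, 157.0], [207.0, 239.0], [124.0, 255.0]]
0.033 [[107.0, 178.0], [182.0, 164.0], [191.0, 224.0], [116.0, 238.0]]
```

View pics/c9.png

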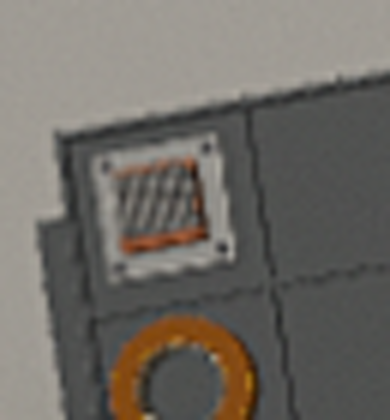

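From above, the sink sits on the pedestal with copper visible on every side except the left. I'll check how well it is centred with profiles along the tray axes.

Run:
```python
from m import *
t=cv2.imread('pics/t5.png'); h=cv2.cvtColor(t,cv2.COLOR_BGR2LAB).astype(np.float32)[...,1]-128
c=np.array([.5575,.3458]);th=np.radians(10.7);R=np.array([[np.cos(th),-np.sin(th)],[np.sin(th),np.cos(th)]])
o=ray('top',[[0,0]])[0]; d=R.T@(c-o[:2]); print('parallax mm per 14mm up (tray axes)',(d*.014/(o[2]-.03)*1000).round(1))
g=np.arange(-30,31,1.5)
for ax in(0,1):
  acc=[]
  for k in np.arange(-9,10,1.5):
    P=[[*(c+R@([v/1e3,k/1e3] if ax==0 else [k/1e3,v/1e3])),.019] for v in g]
    q=proj('top',P).astype(np.float32); acc.append(cv2.remap(h,q[:,0].reshape(1,-1),q[:,1].reshape(1,-1),cv2.INTER_LINEAR)[0])
  print('xy'[ax],[(float(v),int(m)) for v,m in zip(g,np.mean(acc,0)) if abs(v)<26])
S=ctrl.state(); print(S['eef_pos'])
```

```text
parallax mm per 14mm up (tray axes) [2.9 4. ]
x [(-25.5, 0), (-24.0, 0), (-22.5, 0), (-21.0, 0), (-19.5, 0), (-18.0, 8), (-16.5, 17), (-15.0, 21), (-13.5, 19), (-12.0, 12), (-10.5, 4), (-9.0, 0), (-7.5, 0), (-6.0, 0), (-4.5, 0), (-3.0, 0), (-1.5, 0), (0.0, 0), (1.5, 0), (3.0, 0), (4.5, 0), (6.0, 0), (7.5, 0), (9.0, 0), (10.5, 0), (12.0, 0), (13.5, 0), (15.0, 4), (16.5, 7), (18.0, 7), (19.5, 5), (21.0, 1), (22.5, 0), (24.0, 0), (25.5, 0)]
y [(-25.5, 0), (-24.0, 0), (-22.5, 0), (-21.0, 0), (-19.5, 2), (-18.0, 4), (-16.5, 5), (-15.0, 4), (-13.5, 0), (-12.0, 0), (-10.5, 0), (-9.0, 0), (-7.5, 0), (-6.0, 0), (-4.5, 0), (-3.0, 0), (-1.5, 0), (0.0, 0), (1.5, 0), (3.0, 0), (4.5, 0), (6.0, 0), (7.5, 0), (9.0, 0), (10.5, 0), (12.0, 0), (13.5, 0), (15.0, 0), (16.5, 0), (18.0, 0), (19.5, 0), (21.0, 0), (22.5, 0), (24.0, 0), (25.5, 0)]
[ 0.51704121 -0.40340789  0.24773934]
```

The sink is centred to within about 1 mm. On to the spool.

Call:
play_rows(deltas=[-0.16,0.05,-1,0,66,0,0,-1,0,66,0,0,-1,0,66,0,0,0,0,66,0,0,0,0,66])

```text
time: 22.4
eef_pos: [0.505, -0.3963, 0.1005]
ee_rot: [2.003, 2.416, -0.0]
ft_force: [-0.6, -0.7, 0.3]
finger_gap: 0.77
grip_force: 0.0
```

Run:
```python
from m import *
s=snap('scene','s7.png')[:,:,::-1]; print(ctrl.state()['eef_pos'])
cv2.imwrite('pics/c10.png',cv2.resize(s[200:320,350:470],None,fx=4,fy=4,interpolation=cv2.INTER_CUBIC))
```

```text
[ 0.5053238  -0.39665492  0.10127938]
```

View pics/c10.png

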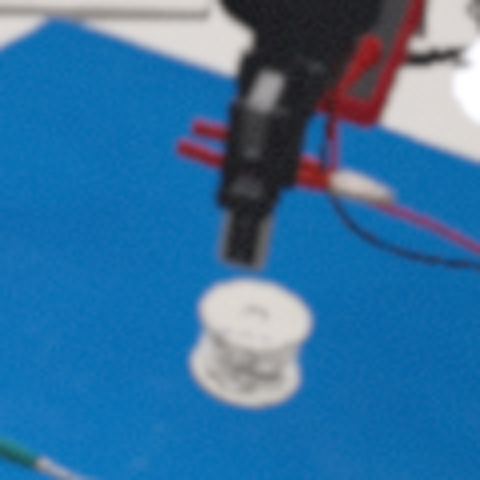

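The spool stands just below the jaws (flange at crop (255,312)). I'll centre, descend and grip the top flange.

Call:
play_rows(deltas=[0.08,-0.08,-0.3,0,66,0,0,-0.5,0,66,0,0,-0.4,0,66,0,0,-0.2,0,66,0,0,0,0,66,0,0,0,0,66])

```text
time: 23.2
eef_pos: [0.5082, -0.4, 0.0294]
ee_rot: [2.004, 2.417, -0.0]
ft_force: [-0.0, -0.4, -0.6]
finger_gap: 0.772
grip_force: 0.0
```

Call:
play_rows(deltas=[0.01,0,0.03,0,60,0,0,0,0,54,0,0,0,0,46,0,0,0,0,46,0,0,0,0,46,0,0,0,0,46], force=60)

```text
time: 23.95
eef_pos: [0.5081, -0.3999, 0.0316]
ee_rot: [2.005, 2.417, -0.001]
ft_force: [-2.0, 0.4, 7.1]
finger_gap: 0.576
grip_force: 60.8
```

Call:
play_rows(deltas=[0,0,0.2,0,46,0,0,0.4,0,46,0,0,0.4,0,46,0,0,0,0,46])

```text
time: 24.45
eef_pos: [0.5092, -0.4002, 0.0818]
ee_rot: [2.003, 2.415, -0.0]
ft_force: [0.3, 0.5, -2.3]
finger_gap: 0.579
grip_force: 62.4
```

Run:
```python
from m import *
s=snap('scene','s8.png')[:,:,::-1]; print(ctrl.state()['eef_pos'],ctrl.state()['ft_force'])
cv2.imwrite('pics/c11.png',cv2.resize(s[200:320,350:470],None,fx=4,fy=4,interpolation=cv2.INTER_CUBIC))
```

```text
[ 0.50841284 -0.39952722  0.08052473] [-0.59894993  0.38605756 -2.56567032]
```

View pics/c11.png

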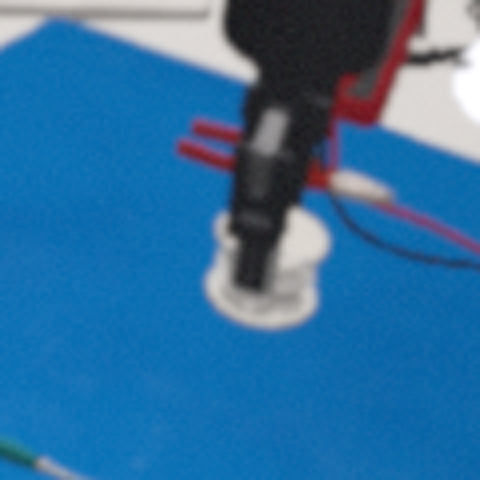

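Run:
```python
from m import *
for z0,n in((.0895,'top'),(.0515,'bot')):
  for y in (-.3995,-.4045):
    q=proj('scene',[[.5084+27e-3*np.cos(x),y+27e-3*np.sin(x),z0] for x in np.linspace(0,6.28,40)]); q=((q+.5-[350,200])*4-.5).round(); print(n,y,q.min(0),q.max(0))
```

```text
top -0.3995 [211. 202.] [322. 268.]
top -0.4045 [220. 205.] [331. 272.]
bot -0.3995 [201. 262.] [309. 329.]
bot -0.4045 [210. 265.] [318. 333.]
```

The spool is held upright with its full weight on the sensor (2.4 N). Its centre is about 3.5 mm to the -y side of the TCP, which I'll allow for.

Call:
play_rows(deltas=[0,0,0.8,0,46,-0.2,0,1,0,46,-0.4,0,1,0,46,-0.6,0.4,0.6,0,46,-0.5,0.8,0,0,46,-0.1,0.9,0,0,46,0,0.9,0,0,46,0,0.9,0,0,46,0,0.9,0,0,46,0,0.9,0,0,46,0,0.9,0,0,46,0.3,0.9,0,0,46])

```text
time: 26.0
eef_pos: [0.4316, -0.0228, 0.2491]
ee_rot: [-2.005, -2.416, 0.002]
ft_force: [0.4, 0.5, -1.4]
finger_gap: 0.578
grip_force: 62.9
```

Call:
play_rows(deltas=[0.5,0.8,0,0,46,0.6,0.8,0,0,46,0.6,0.8,0,0,46,0.6,0.8,0,0,46,0.5,0.8,0,0,46,0.26,0.32,0,0,46,0,0,-0.8,0,46,0,0,-1,0,46,0,0,-1,0,46,0,0,0,0,46,0,0,0,0,46])

```text
time: 27.38
eef_pos: [0.5871, 0.1919, 0.111]
ee_rot: [2.005, 2.417, 0.002]
ft_force: [-0.3, -0.4, -1.0]
finger_gap: 0.578
grip_force: 63.3
```

Call:
play_rows(deltas=[0,0,-0.6,0,46,0,0,-0.5,0,46,0,0,-0.2,0,46,0,0,-0.15,0,46,0,0,0,0,46,0,0,0,0,46])

```text
time: 28.12
eef_pos: [0.5869, 0.1918, 0.0385]
ee_rot: [2.005, 2.417, 0.002]
ft_force: [0.3, 0.2, -0.6]
finger_gap: 0.581
grip_force: 63.3
```

Call:
play_rows(deltas=[0,0,-0.06,0,46,0,0,-0.04,0,46,0,0,0,0,46,0,0,0,0,46])

```text
time: 28.62
eef_pos: [0.5864, 0.1918, 0.0336]
ee_rot: [2.006, 2.417, 0.002]
ft_force: [-2.4, -0.2, 6.0]
finger_gap: 0.581
grip_force: 63.8
```

Call:
play_rows(deltas=[0,0,0,0,52,0,0,0,0,58,0,0,0,0,64,0,0,0,0,66,0,0,0.3,0,66,0,0,1,0,66,0,0,1,0,66,0,0,1,0,66,-0.7,-1,0,0,66,-0.7,-1,0,0,66,-0.7,-1,0,0,66,-0.7,-1.0,0,0,66])

```text
time: 30.12
eef_pos: [0.4451, -0.0098, 0.1987]
ee_rot: [2.003, 2.417, 0.001]
ft_force: [0.5, -0.2, 0.2]
finger_gap: 0.774
grip_force: 0.0
```

Call:
play_rows(deltas=[0,-0.15,-0.5,0,66,0,0,-1,0,66,0,0,-0.8,0,66,0,0,0,0,66,0,0,0,0,66])

```text
time: 30.75
eef_pos: [0.4475, -0.0161, 0.0841]
ee_rot: [2.004, 2.416, 0.002]
ft_force: [-0.0, 0.0, 0.4]
finger_gap: 0.771
grip_force: 0.0
```

Run:
```python
from m import *
t=snap('top','t6.png')[:,:,::-1]; s=snap('scene','s9.png')[:,:,::-1]; print(ctrl.state()['eef_pos'])
cv2.imwrite('pics/c12.png',cv2.resize(s[140:270,140:300],None,fx=4,fy=4,interpolation=cv2.INTER_CUBIC))
for n in('top','scene'):
  print(n,proj(n,[[.446,-.0154,.018]]))
a,f=sub(s,(230,228,275,255)); h=cv2.cvtColor(a,cv2.COLOR_BGR2HSV).astype(int)
c=f(big((h[...,0]<22)&(h[...,1]>130))); print('tin obs',c.min(0),c.max(0))
q=np.vstack([proj('scene',[[.446+.025*np.cos(x),-.0154+.025*np.sin(x),z] for x in np.linspace(0,6.28,40)]) for z in(.008,.018)]); print('pred',q.min(0),q.max(0))
```

```text
[ 0.4478401  -0.01611225  0.08448509]
top [[267.3123924  247.33778423]]
scene [[250.76987564 236.91941476]]
tin obs [241.41666667 233.25      ] [259.58333333 245.58333333]
pred [240.3981775  231.22679546] [261.32162891 246.30735238]
```

View pics/c12.png

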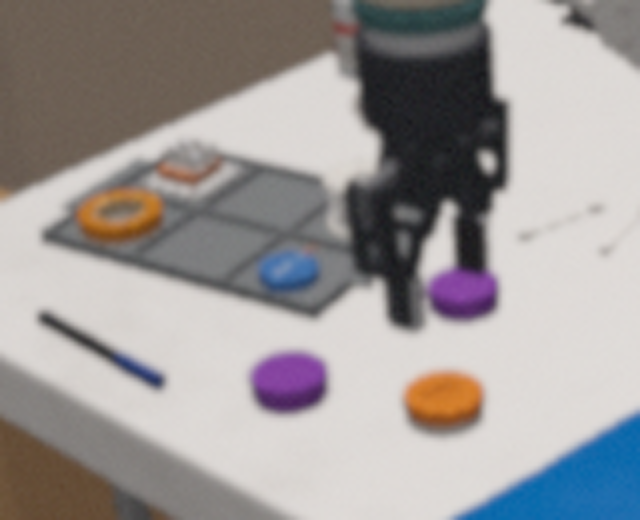

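The scene view shows the orange tin at crop (443,398), with the jaws straight above it and the purple look-alikes clear. I'll descend.

Call:
play_rows(deltas=[-0.03,0.01,-0.5,0,66,0,0,-0.5,0,66,0,0,-0.28,0,66,0,0,0,0,66,0,0,0,0,66])

```text
time: 31.48
eef_pos: [0.4458, -0.0155, 0.0197]
ee_rot: [2.004, 2.416, 0.002]
ft_force: [0.6, 0.3, 0.1]
finger_gap: 0.774
grip_force: 0.0
```

Call:
play_rows(deltas=[0,0,0,0,58,0,0,0,0,50,0,0,0,0,42,0,0,0,0,42,0,0,0,0,42,0,0,0,0,42], force=40)

```text
time: 32.22
eef_pos: [0.4449, -0.0155, 0.0195]
ee_rot: [2.005, 2.417, 0.001]
ft_force: [-0.3, 0.5, 7.6]
finger_gap: 0.557
grip_force: 39.7
```

Call:
play_rows(deltas=[0,0,0.4,0,42,0,0,0.8,0,42,0,0,0.8,0,42,0.16,0.9,0,0,42,0.16,0.9,0,0,42,0.16,0.9,0,0,42,0.16,0.9,0,0,42,0.16,0.9,0,0,42,0.16,0.86,0,0,42,0,0,-0.5,0,42,0,0,0,0,42,0,0,0,0,42])

```text
time: 33.72
eef_pos: [0.4926, 0.2523, 0.0939]
ee_rot: [2.006, 2.417, -0.0]
ft_force: [0.6, 0.3, -1.2]
finger_gap: 0.553
grip_force: 41.5
```

Run:
```python
from m import *
s=snap('scene','s10.png')[:,:,::-1]; print(ctrl.state()['eef_pos'])
cv2.imwrite('pics/c13.png',cv2.resize(s[120:250,130:290],None,fx=4,fy=4,interpolation=cv2.INTER_CUBIC))
```

```text
[0.49299924 0.25225335 0.09428144]
```

View pics/c13.png

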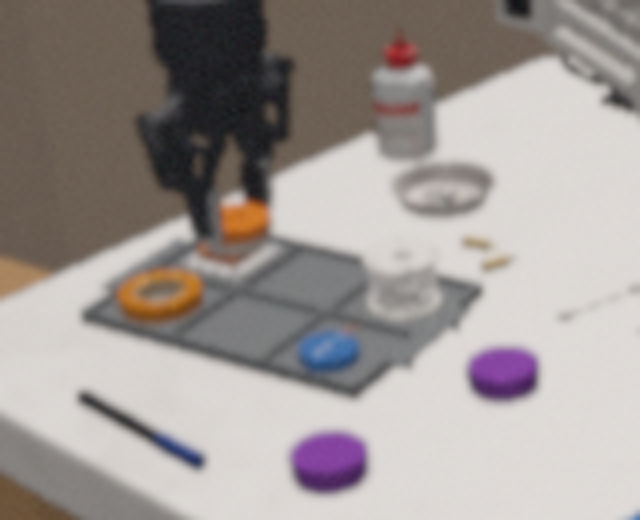

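The spool stands upright in the right back bay (crop (402,283)). The tin is held at (243,218), above the near middle bay. I'll lower it.

Call:
play_rows(deltas=[0,0,-0.6,0,42,0,0,-0.5,0,42,0,0,-0.2,0,42,0,0,0,0,42,0,0,-0.08,0,42,0,0,0,0,42])

```text
time: 34.52
eef_pos: [0.493, 0.2527, 0.0251]
ee_rot: [2.005, 2.417, 0.002]
ft_force: [-1.1, -1.0, 0.1]
finger_gap: 0.549
grip_force: 41.5
```

Call:
play_rows(deltas=[0,0,-0.04,0,42,0,0,0,0,42,0,0,0,0,42])

```text
time: 34.9
eef_pos: [0.4932, 0.2529, 0.0236]
ee_rot: [2.005, 2.417, 0.002]
ft_force: [-1.2, -1.3, 5.5]
finger_gap: 0.554
grip_force: 42.1
```

Contact. I'll release, rise and back off toward the robot's right.

Call:
play_rows(deltas=[0,0,0,0,50,0,0,0,0,56,0,0,0,0,62,0,0,0,0,64,0,0,0.3,0,64,0,0,1,0,64,0,0,1,0,64,0,0,1,0,64,-0.3,-1,1,0,64,-0.3,-1,0,0,64,-0.3,-1,0,0,64,-0.3,-1,0,0,64])

```text
time: 36.4
eef_pos: [0.434, 0.058, 0.2321]
ee_rot: [2.004, 2.417, 0.002]
ft_force: [1.2, -0.8, 1.1]
finger_gap: 0.747
grip_force: 0.0
```

Call:
play_rows(deltas=[0,-1,0,0,64,0,-1,0,0,64,0,-1,0,0,64,0,-1,0,0,64,0,-1,0,0,64,0,0,0,0,64,0,0,0,0,64])

```text
time: 37.28
eef_pos: [0.4343, -0.1902, 0.2313]
ee_rot: [-2.007, -2.417, -0.001]
ft_force: [-0.4, 0.9, -0.0]
finger_gap: 0.752
grip_force: 0.0
```

Run:
```python
from m import *
t=snap('top','t7.png')[:,:,::-1]; s=snap('scene','s11.png')[:,:,::-1]; S=ctrl.state(); print(S['time'],S['eef_pos'],S['ft_force'])
o=np.zeros((600,800,3),np.uint8)
o[:300,:600]=cv2.resize(t[160:310,95:395],None,fx=2,fy=2,interpolation=cv2.INTER_CUBIC); o[300:,:480]=cv2.resize(s[160:260,110:270],None,fx=3,fy=3,interpolation=cv2.INTER_CUBIC); cv2.imwrite('pics/c14.png',o)
for nm,box,z,lo,hi in(('tin',(150,205,185,240),.022,0,22),('tape',(112,218,150,255),.016,0,25),('wick',(180,212,210,245),.014,95,125)):
    a,f=sub(t,box); h=cv2.cvtColor(a,cv2.COLOR_BGR2HSV).astype(int); print(nm,rect('top',f(big((h[...,0]<=hi)&(h[...,0]>=lo)&(h[...,1]>110))),z))
a,f=sub(t,(170,170,212,220)); m=a.min(2)>110
m[:, :]=m; print('spool',rect('top',f(big(m)),.042))
```

```text
37.375 [ 0.43446003 -0.18943305  0.23112594] [-0.40007185 -0.60369214 -0.41709018]
tin [array([495.1, 252. ]), array([50.5, 49.6]), np.float64(45.8)]
tape [array([480.1, 333.2]), array([63.4, 61.2]), np.float64(89.9)]
wick [array([498.9, 175.1]), array([40.5, 40.8]), np.float64(1.0)]
spool [array([596.1, 177.4]), array([107.8,  90.1]), np.float64(89.7)]
```

View pics/c14.png

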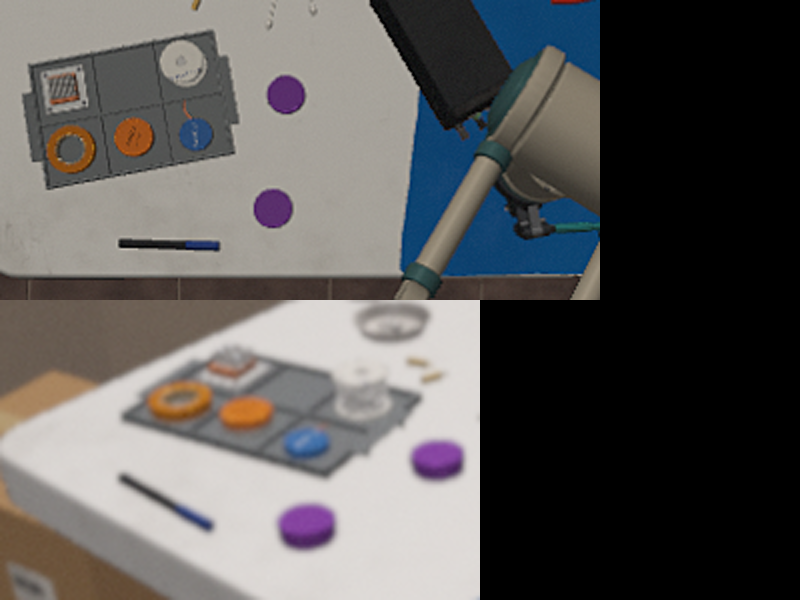

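Everything is in its bay: sink on spreader at (65,88), spool at (183,63) and tin at (134,137) in the upper panel. The tape, reel and pen haven't moved. I'll do one number check on the spool and then hand in.

Run:
```python
from h import *
p=pt('top',[[95+183/2,160+63/2]],.042)[0,:2]*1000-[586.7,188.9]; print('spool off bay centre mm',p)
if np.hypot(*p)<9: print(ctrl.finish_job())
```

```text
spool off bay centre mm [-1.62608747 -1.99916612]
the job is handed in; nothing more can be done
None
```

The kit is finished and handed in at about 37 s: the spreader with the heatsink centred on it (to about 1 mm), the spool and the orange tin are each in their bay, everything is let go, and the tape, reel and tools were left alone.

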